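# Lock the tray stack and peel off the top tray

## Robot

A 6-joint arm with a two-finger parallel gripper is mounted at the origin on a cart in front of the work surface, level with it; the furniture and walls round the work are solid. World frame = base frame: x ahead of the robot, y to its left, z up, the work surface at z = 0. Lengths are in m, angles in rad, forces in N, time in s.
With the tool pointing down it reaches from about 0.375 to 0.975 m from the base axis. Payload 3.8 kg.
Tool frame: the origin (TCP) lies midway between the tips of the shut fingers; the grasp point (between the pads) lies 19 mm behind it; z points along the fingers, y is the line along which they close (so a half turn about z gives the same grasp; the last joint's range is limited). The gripper opens to 88 mm and grips with 3 to 60 N. Pads are 18 mm wide; open, the fingers measure 123 mm over their backs; the gripper's body (75 mm by 187 mm) begins 45 mm behind the grasp point.
Start: joints at [1.087, 0.264, 1.604, -0, 1.274, -0.037], TCP at [0.292, 0.609, 0.239] pointing down, gripper open.
Joint ranges: [-2.63, 2.63], [-0.94, 2.18], [0.31, 2.57], [-1.31, 4.45], [0, 2.66], [-2.55, 2.55]. Speed limits (rad/s): [2.57, 2.57, 3.14, 3.14, 3.14, 3.14].

## Interface

Orientations are given as a rotation vector (axis times angle).
In Python, from cell import manip, inverse_kinematics, cams, order gives the robot as it stands. Calls block until the motion is done:
- manip.move_pose(position, orientation): joint-space move of the TCP to a pose.
- manip.move_linear(position, rate=0.15, rot=None): straight line of the TCP; rot=None keeps the orientation; rate is the mean speed in m/s.
- manip.set_joints(angles): joint-space move.
- manip.set_gripper(opening, force=None): finger opening in m; force is the grip in N (None keeps the last); returns when the fingers have stopped.
- manip.dwell(seconds).
- inverse_kinematics(position, orientation): joint angles nearest the present ones, or None.
- manip.state(): the state.
- cams.capture(name): name is "scene" or "top"; returns a dict with "image" (480x640x3 uint8, blue, green, red), "z_map" (480x640 float32, m along the optical axis (not along the pixel's ray), 0 where there is no reading), "intrinsics" (3x3 intrinsics, pixels), "k1" (the pictures are not rectified: a ray, as slopes to the right and down, at radius r is drawn at 1 + k1 r^2 times it, then the intrinsics apply), "position" and "orientation" of the camera in the world. Camera axes: x right, y down, z forward; pixel columns grow to the right and rows downward; lengths in m; the calibration is good to about 2 mm. A picture is of the moment at which its call begins.
A pose or a line that the arm cannot do raises manip.IKError and nothing moves.
- order.close_job(): hands the job in; it is judged then, once.
The state is a dict: "clock": time; "joint_pos": joint angles; "joint_velocities": joint speeds; "tau": joint torques, N m; "tool_pos": TCP position; "tcp_rot": TCP orientation; "contact_force": force on the tool from outside, world axes, zero at the start; "moment": the same for the moment, N m; "gripper_width": finger opening in m; "grasp_force": force on a finger pad.
Only numpy, scipy, OpenCV 4.12 (cv2) and the standard library are available. Lean on these libraries where they do the work, as an engineer would, in place of code of your own. Each camera call takes 0.05 s, during which the arm holds its last target. There are 200 camera calls.

## Task

Two formed parts trays are stuck together in the blue holding frame. Slide the steel keeper plate fully home into the frame's slot, over the rim of the lower tray, so that the lower tray is locked down; then peel off the white top tray by raising its red corner tab at least 3 cm while the opposite corner still stays down in the stack, and finish holding the tray up, level and still, at least 10 cm above where it lay. The program ends while holding it; the lower grey tray and the keeper must stay in place, and the spool, heel block and cream tin must be left alone.

Things in the scene. Friction and masses are not known exactly. Their poses are not given: they have to be found in the camera images.
- frame: blue holding frame fixed to the bench, base 150 mm (x) by 160 mm (y); origin at the centre of its underside, z up. The two nested trays lie in it with the same axes. On its -y side stands the sill block with the slot; on its +y side a fixed lip holds down the lower tray's rim
- slot_end (a point): point of the frame where the middle of the keeper's leading edge (underside) lies when the keeper is fully home: frame coordinates (20, -57.5, 33) mm; axes as the frame
- slot_mouth (a point): middle of the slot's mouth on the sill, frame coordinates (20, -90, 33) mm. The sill's flat top is 33 mm above the bench, y -122 to -73 mm; two guides 6 mm high stand 43 mm apart on it, flared at -y; a bridge (y -90 to -80 mm, top 47 mm) leaves a slot 8 mm high. Lay the keeper's leading end on the sill between the guides, then slide it along +y
- keeper: loose steel keeper plate lying flat on the bench, 40 mm (x) by 100 mm (y) by 6 mm thick, 0.18 kg; origin at the centre of its underside. Leading end at +y (50 mm from the origin, last 8 mm only 34 mm wide); a cross bar 38 mm wide, 16 mm high, with its front 17.5 mm from the origin towards +y, stops against the bridge when home
- keeper_nose (a point): middle of the keeper's leading edge, on its underside
- keeper_fin (a point): centre of the keeper's orange upright grip fin, 10 mm thick (keeper x), 42 mm long (keeper y), 30 mm high, standing on the plate's upper face; 21 mm above the plate's underside and 15.5 mm from the keeper's origin towards -y. Grip it across its 10 mm
- tab (a point): centre of the red upright tab fin at the top tray's -x, -y corner; 10 mm thick (point y), 28 mm long (point x, which points along the tray's diagonal towards the opposite corner), 30 mm high; its foot, 15 mm below the point, is the upper face of the tray's rim. Grip it across its 10 mm
- tray_center (a point): centre of the white top tray (sloping walls, rim 120 mm in x by 144 mm in y, 26 mm deep, about 70 g), half-way up; axes of the tray, z up. Four sprung snap buttons of the lower tray hold its rim, about 5 N each; they let go one after another as the tab corner is raised
- tray_foot (a point): lowest point of the top tray's stacking foot in the corner opposite the tab (+x, +y), resting on the lower tray's rim; the tray can be tilted about it
- low_center (a point): centre of the grey lower tray (same form as the top tray, which lies nested 12 mm higher), half-way up; axes as the frame
- low_corner (a point): upper face of the lower tray's rim beneath the tab corner; 32 mm above the bench while the tray is down
- spool: bystander: wooden spool of thread, 43 mm wide, 56 mm high, origin under its centre
- heel_block: bystander: dark brown leather heel block, 58 by 62 by 21 mm, origin under its centre
- cream_tin: bystander: flat red and black round tin, 62 mm wide, 22 mm high, origin under its centre
- top_tray: the white top tray; origin at the centre of its underside, 13 mm below point tray_center
- low_tray: the grey lower tray; origin at the centre of its underside, 6 mm above the bench
There are look-alikes about, which are no part of the job. Several things have the shape of the keeper; the one meant has the colours described above.

How it is judged:
On the way, in this order (a step that is already met when the one before it is completed fails the run):
1. the keeper plate is fully home in the slot (y of keeper_nose in the frame of slot_end above -0.005 m and x of keeper_nose in the frame of slot_end between -0.004 and 0.004 m and z of keeper_nose in the frame of slot_end between -0.002 and 0.006 m and angle between the y axis of keeper and the y axis of frame, either way round below 0.1 rad), for 0.2 s.
2. the tab corner is raised by more than 30 mm while the opposite foot is still within 8 mm of its seat and the keeper is home (all of step 1 and z of tab in the frame of low_center above 0.07 m and z of tray_foot in the frame of low_center below 0.021 m), for 0.1 s.
At the end, for the whole second after the job is handed in: Top tray held in the fingers 100 mm or more above where it lay, level within 0.2 rad, still, clear of lower tray, frame and keeper; keeper home (within 5 mm in depth, 4 mm sideways); lower tray still down in the frame (within 8 mm in height, 6 mm sideways) (all of step 1 and z of tray_center in the frame of low_center above 0.112 m and angle between tray_center's own z axis and vertical below 0.2 rad and contact force between top_tray and the fingers above 0.5 N and contact force between top_tray and low_tray below 0.05 N and contact force between top_tray and frame below 0.05 N and contact force between top_tray and keeper below 0.05 N and linear speed of top_tray below 0.03 m/s and z of low_corner in the frame of frame between 0.028 and 0.04 m and horizontal distance between low_center and frame below 0.006 m); the arm keeps its last pose, push and grip.
It fails at once if the lower tray is pulled up: its rim under the tab corner rises more than 10 mm (z of low_corner in the frame of frame above 0.042 m).
It fails at once if the spool is moved by more than 20 mm (distance of spool from where it was at the start of the episode above 0.02 m).
It fails at once if the heel block is moved by more than 20 mm (distance of heel_block from where it was at the start of the episode above 0.02 m).
It fails at once if the cream tin is moved by more than 20 mm (distance of cream_tin from where it was at the start of the episode above 0.02 m).
It also fails if it takes over 54 s, if anything falls off the work surface, if the arm or the gripper's body presses on something with over 40 N, if the wrist force passes 120 N, or if a joint passes its speed limit or range.

## Working session

There is one attempt and no reset: what is moved stays moved. The work goes in short steps, each a Python script; the robot and the scene stay as the last script left them, time stands still between calls to the robot, and variables do not carry over. Pictures are saved under pics/ and viewed, at most 10 in all, crops included, and the job is handed in when it is done.

```bash
ls; mkdir -p pics; cat > h.py <<'E'
import numpy as np, cv2
from scipy.spatial.transform import Rotation as R
from cell import manip, inverse_kinematics, cams, order
def cap(name):
    c=cams.capture(name); np.savez(''+name+'.npz',**c); return c
def load(name): return dict(np.load(''+name+'.npz'))
def Rm(c):
    o=np.asarray(c['orientation']); return o if o.shape==(3,3) else R.from_rotvec(o).as_matrix()
def slopes(c,uv):
    K=np.asarray(c['intrinsics']);uv=np.atleast_2d(np.asarray(uv,float))
    d=np.c_[(uv[:,0]-K[0,2])/K[0,0],(uv[:,1]-K[1,2])/K[1,1]]; s=d.copy()
    for _ in range(20): s=d/(1+float(c['k1'])*(s**2).sum(1,keepdims=True))
    return s
def on_z(c,uv,z):
    s=slopes(c,uv); d=np.c_[s,np.ones(len(s))]@Rm(c).T; p=np.asarray(c['position'])
    return p+d*((z-p[2])/d[:,2])[:,None]
def cloud(c):
    v,u=np.mgrid[:480,:640]; s=slopes(c,np.c_[u.ravel(),v.ravel()]); z=c['z_map'].ravel()[:,None]
    return (np.asarray(c['position'])+(np.c_[s,np.ones(len(s))]*z)@Rm(c).T).reshape(480,640,3)
def down(yaw): # tool z down; closing axis y at angle yaw from world x
    y=np.array([np.cos(yaw),np.sin(yaw),0]);z=np.array([0,0,-1.]);x=np.cross(y,z)
    return R.from_matrix(np.c_[x,y,z]).as_rotvec()
E
python3 - <<'E'
from h import *
for n in('scene','top'):
    c=cap(n); cv2.imwrite(f'pics/{n}0.png',c['image']); print(n,c['position'],c['orientation'],c['intrinsics'],c['k1'])
s=manip.state();print(s)
E
```

```text
pics
scene [-0.12270141 -0.95175318  1.05596402] [-2.21301684  0.69592167 -0.33840992] [[601.81029666   0.         320.99106476]
 [  0.         601.81029666 246.88404496]
 [  0.           0.           1.        ]] -0.002593582220610942
top [ 0.39064893 -0.04159777  0.98212385] [-2.17018852  2.10373542 -0.23972797] [[444.29128837   0.         317.33097213]
 [  0.         444.29128837 252.24899622]
 [  0.           0.           1.        ]] -0.0026285745649854636
{'clock': 0.1, 'joint_pos': array([ 1.08712120e+00,  2.64704759e-01,  1.60522647e+00, -1.54545530e-05,
        1.27366946e+00, -3.68914114e-02]), 'joint_velocities': array([ 0.00027527, -0.00198161, -0.00300665,  0.00094704, -0.00093617,
        0.00067414]), 'tau': array([ 1.42219560e-03, -5.03618217e+01, -3.58072972e+01,  7.32695404e-02,
        2.33311986e-02, -3.18899868e-05]), 'tool_pos': array([0.29135387, 0.60818574, 0.23750025]), 'tcp_rot': array([-6.95865008e-01, -3.06303933e+00,  3.05345116e-03]), 'contact_force': array([-0.15680935,  0.32759835,  0.47410554]), 'moment': array([-0.03228905,  0.0619626 ,  0.0267265 ]), 'grasp_force': 0.0, 'gripper_width': 0.08794292651449674}
```

View pics/scene0.png

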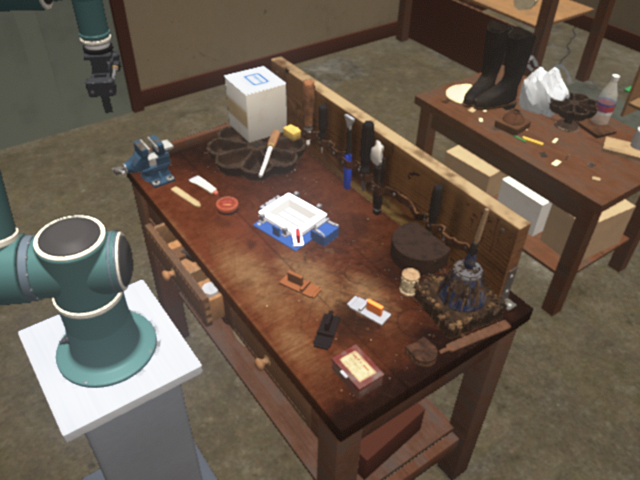

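View pics/top0.png

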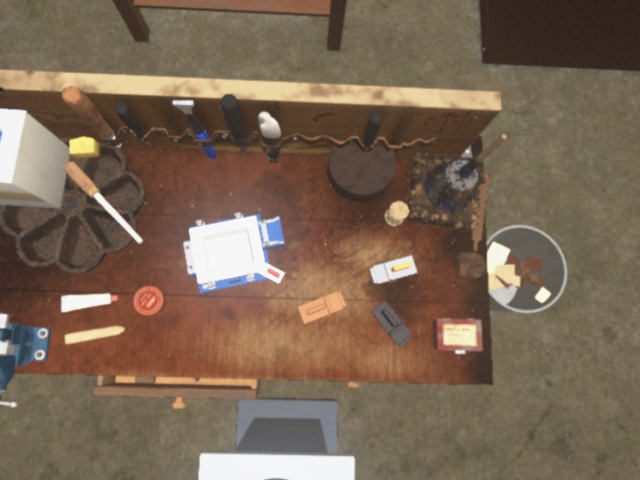

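The scene view shows the stack in the blue frame. In the top view, the frame is at (228,252), the sill at (270,232), the tab at (270,270) and the steel keeper with orange fin at (393,270). The orange and black plates are look-alikes.

```bash
python3 - <<'E'
from h import *
c=load('top'); im=c['image']; P=cloud(c)
a=cv2.resize(im[205:300,175:295],None,fx=5,fy=5,interpolation=cv2.INTER_CUBIC)
b=cv2.resize(im[250:290,360:425],None,fx=8,fy=8,interpolation=cv2.INTER_CUBIC)
o=np.zeros((480+325,800,3),np.uint8)[:600]; 
o=np.zeros((475,600+0,3),np.uint8); o[:475]=a; cv2.imwrite('pics/frame.png',o); cv2.imwrite('pics/keep.png',b)
hsv=cv2.cvtColor(im,cv2.COLOR_BGR2HSV)
def rep(n,m,z):
    v,u=np.nonzero(m); q=on_z(c,np.c_[u,v],z)[:,:2].astype(np.float32)
    r=cv2.minAreaRect(q); print(n,len(u),'pix',u.mean().round(1),v.mean().round(1),'rect',np.round(r[0],4),np.round(r[1],4),round(r[2],2),'mean',q.mean(0).round(4),'z',np.percentile(P[m][:,2],[5,50,95]).round(4))
def box(m,x0,x1,y0,y1):
    k=np.zeros(m.shape,bool);k[y0:y1,x0:x1]=1;return m&k
H,S,V=[hsv[...,i].astype(int) for i in range(3)]
# fin orange
rep('fin',box((S>120)&(V>150)&(H>8)&(H<32),385,420,255,285),.036)
pl=box((S<70)&(V>100),365,422,252,290); rep('plate',pl,.006)
rep('plateU', cv2.morphologyEx((pl|box((S>120)&(V>150)&(H>8)&(H<32),385,420,255,285)).astype(np.uint8),cv2.MORPH_CLOSE,np.ones((3,3)))>0,.006)
rep('red',box((S>120)&(V>100)&((H<8)|(H>172)),255,295,255,290),.075)
w=box((S<40)&(V>180),180,292,210,295);rep('white',w,.044)
bl=box((S>120)&(V>80)&(H>95)&(H<125),175,292,205,300);rep('blue',bl,.0)
for t in (.047,.033,.012,.006):pass
v,u=np.nonzero(bl)
for p in ((270,232),(277,232),(262,232)): print(p,P[p[1],p[0]].round(4))
E
```

```text
fin 51 pix 397.3 262.8 rect [ 0.5579 -0.2518] [0.0339 0.0389] 7.89 mean [ 0.5553 -0.2462] z [-0.002   0.0332  0.038 ]
plate 797 pix 392.0 270.0 rect [ 0.5449 -0.2425] [0.0448 0.1042] 17.32 mean [ 0.5438 -0.2406] z [-0.0006  0.0058  0.0163]
plateU 894 pix 392.7 269.2 rect [ 0.5501 -0.2409] [0.0556 0.1042] 17.32 mean [ 0.5457 -0.2422] z [-0.0009  0.0059  0.034 ]
red 4 pix 275.0 274.8 rect [0.5155 0.0163] [0.012  0.0009] 65.2 mean [0.5151 0.0153] z [0.0722 0.0748 0.0764]
white 4772 pix 228.3 250.5 rect [0.5719 0.108 ] [0.1589 0.2126] 7.01 mean [0.5686 0.1191] z [0.0173 0.0405 0.0473]
blue 328 pix 259.7 246.1 rect [0.5548 0.0831] [0.0968 0.2277] 54.63 mean [0.5897 0.0566] z [0.0041 0.0318 0.0352]
(270, 232) [0.6142 0.033  0.0347]
(277, 232) [0.6143 0.0176 0.0369]
(262, 232) [0.611  0.0493 0.0458]
```

View pics/frame.png

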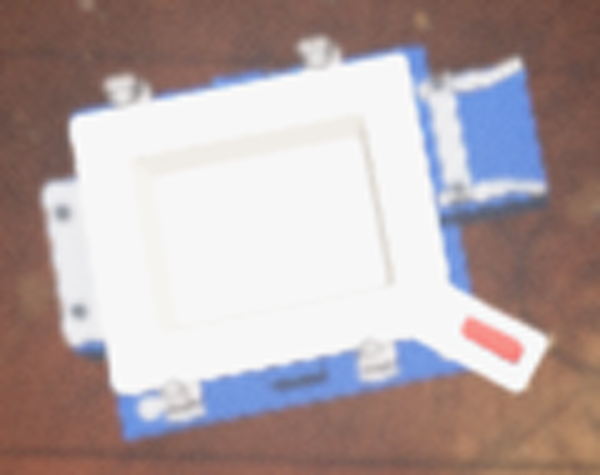

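View pics/keep.png

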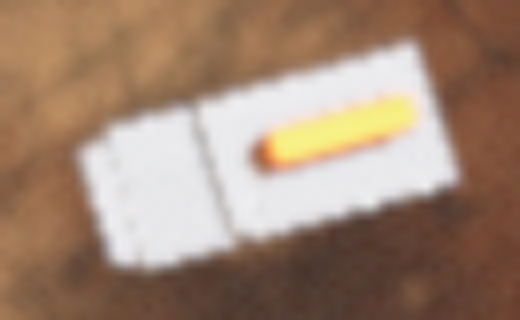

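The crops show the tray rim corners in frame.png at about (72,115), (408,55), (447,330) and (113,392), and the red tab at (492,340). The sill's guides and bridge are at the upper right. In keep.png the keeper's chamfered nose is at the left (95,210), the bar front at (215,175) and the fin top at (346,128).

```bash
cat > meas.py <<'E'
from h import *
c=load('top'); im=c['image'].astype(np.float32)
W=im.min(2) # whiteness
def edge(a,b,ox,oy,f,z,sgn=1,ch=W,half=3.0,lo=.12,hi=.88):
    """sub-pixel straight edge between crop points a,b -> two world points at height z"""
    a=(np.array(a)+.5)/f-.5+[ox,oy]; b=(np.array(b)+.5)/f-.5+[ox,oy]
    d=(b-a)/np.linalg.norm(b-a); n=np.array([-d[1],d[0]]); pts=[]
    t=np.linspace(-half,half,61)
    for s in np.linspace(lo,hi,40):
        q=(a+(b-a)*s)+t[:,None]*n
        p=cv2.remap(ch,q[:,0].astype(np.float32)[:,None],q[:,1].astype(np.float32)[:,None],cv2.INTER_CUBIC).ravel()
        g=np.abs(np.gradient(cv2.GaussianBlur(p[:,None],(1,9),2).ravel())); g[g<.4*g.max()]=0
        pts.append(q[0]+n*((t*g).sum()/g.sum()+half))
    w=on_z(c,np.array(pts),z)[:,:2].astype(np.float32)
    l=cv2.fitLine(w,cv2.DIST_HUBER,0,.001,.001).ravel()
    r=(w-l[2:])@np.array([-l[1],l[0]])
    return l[2:],l[:2],r.std()
def meet(e,f):
    t=np.linalg.solve(np.c_[e[1],-f[1]],f[0]-e[0]); return e[0]+t[0]*e[1]
def ang(e): return np.degrees(np.arctan2(e[1][1],e[1][0]))%180
if __name__=='__main__':
    T=lambda a,b,z=.044,**k: edge(a,b,175,205,5,z,**k)
    top=T((72,116),(408,55),lo=.28,hi=.62);bot=T((113,392),(410,338),lo=.3,hi=.75);le=T((72,116),(113,392));ri=T((408,55),(440,265),lo=.4,hi=.95)
    for n,e in zip(('top','bot','left','right'),(top,bot,le,ri)): print(n,round(ang(e),2),e[2].round(4))
    C=np.array([meet(top,le),meet(top,ri),meet(bot,ri),meet(bot,le)])
    print(C.round(4),'sides',np.linalg.norm(C-np.roll(C,-1,0),axis=1).round(4),'centre',C.mean(0).round(4))
    e=T((523,65),(545,190),.033);print('sill end',e[0].round(4),ang(e).round(2),e[2])
    g=on_z(c,np.array([[175+432/5-.4,205+90/5-.4],[175+460/5-.4,205+190/5-.4],[175+450/5-.4,205+140/5-.4]]),.047);print('bridge',g.round(4))
    # tab top face via red-ness
    im2=c['image'].astype(int); red=np.clip(im2[...,2]-im2[...,0]-0,0,None); box=red[265:280,262:288].astype(float)
    w=np.where(box>70,box,0); v,u=np.mgrid[265:280,262:288]; w[:, :3]*=1
    print('tab pix',(u*w).sum()/w.sum(),(v*w).sum()/w.sum()); print(box.astype(int))
    K=lambda a,b,z,**k: edge(a,b,360,250,8,z,**k)
    far=K((105,128),(413,42),.006);near=K((130,268),(458,183),.0);re=K((416,45),(460,183),.006);no=K((80,150),(110,262),.0)
    for n,e in zip(('far','near','rear','nose'),(far,near,re,no)): print(n,round(ang(e),2),e[2].round(4))
    C=np.array([meet(far,no),meet(far,re),meet(near,re),meet(near,no)])
    print(C.round(4),'sides',np.linalg.norm(C-np.roll(C,-1,0),axis=1).round(4),'centre',C.mean(0).round(4))
    print('fin top centre',on_z(c,[[402.8,265.6]],.036).round(4))
E
python3 meas.py
```

```text
top 103.49 0.0002
bot 103.58 0.0003
left 13.49 0.0012
right 12.02 0.0003
[[0.6148 0.2086]
 [0.6498 0.0628]
 [0.528  0.0368]
 [0.4935 0.1795]] sides [0.15   0.1245 0.1468 0.1247] centre [0.5715 0.1219]
sill end [0.6244 0.0074] 13.36 0.00045094776
bridge [[0.6315 0.0524 0.047 ]
 [0.5878 0.0381 0.047 ]
 [0.6096 0.0435 0.047 ]]
tab pix 273.3060526844963 272.67021918359137
[[  0   0   0   0   0   0   0   0   3  24  38  46  47  44  42  45  44  40
   47  50  46  50  52  51  48  51]
 [  0   0   0   0   0   0   0   0   0   2  12  30  41  43  45  50  49  41
   45  51  54  52  54  55  49  49]
 [  0   0   0   0   0   0   2   1   0   0   1   4  12  31  39  47  46  38
   38  46  53  53  53  56  50  50]
 [  0   0   0   0   0   2  39  42  14   2   0   0   1   4  13  34  38  36
   33  42  49  53  56  59  55  54]
 [  0   0   0   0   0  21  90 100  84  47  15   2   0   0   1   4  14  27
   27  35  44  50  56  58  57  56]
 [  0   0   0   0   1  53 104 106 106 101  82  49  17   2   0   0   1   5
   12  20  35  44  51  58  56  56]
 [  0   0   0   0   1  54 108 111 109 107 107 103  86  52  16   2   0   0
 
[... 459 characters left out ...]
8  43  49]
 [  0   0   0   0   0   0   0   0   0   0   0   1  17  65 103 117  99  18
    0   0   3  41  61  55  46  45]
 [  0   0   0   0   0   0   0   0   0   0   0   0   0   2  19  47  35   2
    0   0  19  58  69  63  57  52]
 [  0   0   0   0   0   0   0   0   0   0   0   0   0   0   0   1   1   0
    0   5  45  66  70  69  64  60]
 [  0   0   0   0   0   0  10  21  26  12   1   0   0   0   0   0   0   0
    1  26  58  70  71  66  64  65]]
far 107.58 0.0002
near 107.53 0.0004
rear 17.5 0.0003
nose 17.53 0.0002
[[ 0.55   -0.1889]
 [ 0.5803 -0.2848]
 [ 0.5406 -0.2973]
 [ 0.5103 -0.2015]] sides [0.1005 0.0416 0.1005 0.0416] centre [ 0.5453 -0.2431]
fin top centre [[ 0.5495 -0.2581  0.036 ]]
```

```bash
cat >> h.py <<'E'
YF=np.radians(13.5); EX=np.array([np.cos(YF),np.sin(YF)]); EY=np.array([-np.sin(YF),np.cos(YF)])
SX,FY=.6038,-.0162   # slot x' and frame-origin y' along EX,EY
FO=(SX-.020)*EX+FY*EY
def fr(x,y): return FO+x*EX+y*EY
def pick(pos,yaw):
    best=None; q0=manip.state()['joint_pos']
    for k in(0,np.pi):
        o=down(yaw+k); q=inverse_kinematics(pos,o)
        if q is not None and (best is None or abs(q[5])<abs(best[1][5])): best=(o,np.array(q))
    return best
def st(t=''):
    s=manip.state(); print(t,'t',round(s['clock'],2),'p',np.round(s['tool_pos'],4),'F',np.round(s['contact_force'],1),'M',np.round(s['moment'],2),'w',round(s['gripper_width'],4),'g',round(s['grasp_force'],1)); return s
E
python3 - <<'E'
from h import *
yaw=np.radians(17.5); f=np.array([.5498,-.2580])
o,q=pick([*f,.10],yaw); print(q,o); print('frame',FO.round(4))
manip.set_gripper(.05); manip.move_pose([*f,.10],o); st('above')
manip.move_linear([*f,.011],rate=.12); st('down')
manip.set_gripper(.0,force=50); st('grip')
manip.move_linear([*f,.06],rate=.12); st('lift')
c=cap('scene'); cv2.imwrite('pics/lift.png',cv2.resize(c['image'][220:380,260:460],None,fx=3,fy=3,interpolation=cv2.INTER_CUBIC))
E
```

```text
[-4.79766813e-01  2.58278399e-01  1.88215072e+00 -4.44089210e-16
  1.00116354e+00 -7.85199432e-01] [1.85765405 2.53352044 0.        ]
frame [0.5715 0.1205]
above t 4.01 p [ 0.5503 -0.2574  0.1002] F [0.3 0.3 0.3] M [-0.03  0.07  0.01] w 0.0501 g 0.0
down t 4.9 p [ 0.5504 -0.2583  0.0116] F [0.6 0.  0.3] M [-0.09 -0.01 -0.01] w 0.0503 g 0.0
grip t 5.58 p [ 0.5499 -0.258   0.0112] F [-0.  -0.3  1.5] M [-0.02  0.02  0.01] w 0.0099 g 50.0
lift t 6.14 p [ 0.5496 -0.2579  0.0599] F [-0.1  0.5 -2.1] M [-0.06  0.02 -0.01] w 0.0098 g 50.0
```

View pics/lift.png

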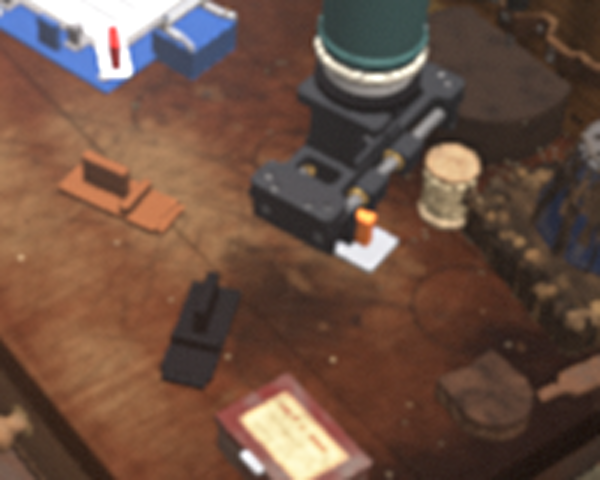

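The keeper is lifted and level in the fingers near (365,240), and the spool and look-alikes are untouched. Next I carry it to the sill.

```bash
python3 - <<'E'
from h import *
p=lambda nose:fr(.020,nose-.0655)
o,q=pick([*p(-.112),.09],YF); print(q[5])
f=p(-.112)
manip.move_linear([.5498,-.258,.09],rate=.15)
manip.move_pose([*f,.09],o); st('over')
manip.move_linear([*f,.047],rate=.1); st('low')
manip.move_linear([*f,.0452],rate=.03); s=st('laid')
c=cap('scene'); cv2.imwrite('pics/laid.png',cv2.resize(c['image'][150:310,220:420],None,fx=3,fy=3,interpolation=cv2.INTER_CUBIC))
if abs(s['contact_force'][:2]).max()<8 and s['contact_force'][2]<15:
  for y in(-.1,-.09,-.08,-.07):
    manip.move_linear([*p(y),.0452],rate=.05); s=st(y)
    if np.linalg.norm(s['contact_force'])>15: break
E
```

```text
-0.3497077068717789
over t 7.44 p [ 0.6315 -0.0481  0.0891] F [-0.  -0.4 -1.8] M [-0.07  0.06  0.02] w 0.009 g 50.0
low t 8.03 p [ 0.6321 -0.0479  0.0467] F [ 0.3 -0.4 -2.6] M [-0.05  0.03 -0.02] w 0.0099 g 50.0
laid t 8.28 p [ 0.6326 -0.0474  0.0456] F [-0.4  0.3 -2. ] M [-0.12  0.07  0.06] w 0.0099 g 50.0
-0.1 t 8.72 p [ 0.6294 -0.0352  0.0452] F [-0.2 -0.3 -2. ] M [-0.02 -0.01 -0.04] w 0.01 g 50.0
-0.09 t 9.07 p [ 0.627  -0.0256  0.0451] F [ 0.5 -0.  -2.9] M [-0.08  0.03  0.02] w 0.0097 g 50.0
-0.08 t 9.42 p [ 0.6247 -0.0159  0.0452] F [-0.4 -0.5 -1.7] M [-0.06  0.06 -0.  ] w 0.0094 g 50.0
-0.07 t 9.77 p [ 0.6224 -0.0062  0.0452] F [-0.5 -0.1 -1.3] M [-0.11  0.01 -0.05] w 0.0097 g 50.0
```

View pics/laid.png

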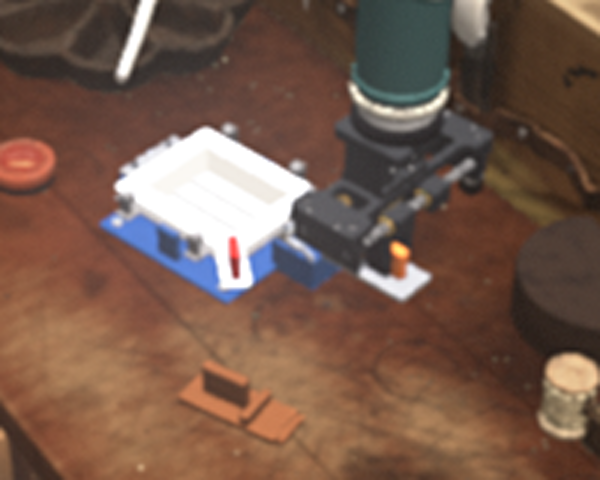

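The keeper's rear and fin (400,260) are in line with the sill, and it slides without contact. I push on to the stop.

```bash
python3 - <<'E'
from h import *
p=lambda nose:fr(.020,nose-.0655)
y=-.07
for i in range(14):
    y+= .004 if y<-.0605 else .0015
    manip.move_linear([*p(y),.0452],rate=.04); s=st(round(y,4))
    if s['contact_force'][:2]@EY<-12 : break
manip.move_linear([*p(y),.0440],rate=.03); st('lower')
E
```

```text
-0.066 t 10.02 p [ 0.6215 -0.0025  0.0451] F [ 0.4 -0.7 -2.2] M [-0.1   0.05 -0.02] w 0.0096 g 50.0
-0.062 t 10.27 p [0.6206 0.0014 0.0452] F [ 0.3  0.3 -2.4] M [-0.12  0.03 -0.02] w 0.01 g 50.0
-0.058 t 10.52 p [0.6196 0.0053 0.0452] F [ 0.3  0.2 -1.2] M [-0.08  0.08  0.01] w 0.0096 g 50.0
-0.0565 t 10.77 p [0.6194 0.0066 0.0452] F [ 0.3 -0.1 -1.9] M [-0.03  0.01  0.  ] w 0.009 g 50.0
-0.055 t 11.02 p [0.6194 0.0069 0.0453] F [-0.4 -4.8 -2.2] M [-0.93 -0.11  0.01] w 0.0097 g 50.0
-0.0535 t 11.27 p [0.6194 0.007  0.0455] F [ 1.2 -9.7 -2.3] M [-1.71 -0.18  0.06] w 0.0095 g 50.0
-0.052 t 11.52 p [0.6194 0.0071 0.0457] F [  2.5 -14.3  -2.7] M [-2.48 -0.28  0.04] w 0.0097 g 50.0
lower t 11.77 p [0.6196 0.007  0.0451] F [  1.1 -14.3   1.5] M [-2.39 -0.07  0.04] w 0.0094 g 50.0
```

```bash
python3 - <<'E'
from h import *
p=lambda nose:fr(.020,nose-.0655)
manip.move_linear([*p(-.0555),.0440],rate=.04); st('relax')
manip.set_gripper(.03); st('open')
manip.move_linear([*p(-.0555),.13],rate=.2)
manip.move_linear([.50,-.12,.2],rate=.3); st()
c=cap('top'); cv2.imwrite('pics/home.png',cv2.resize(c['image'][205:300,175:310],None,fx=5,fy=5,interpolation=cv2.INTER_CUBIC))
E
```

```text
relax t 12.02 p [0.6196 0.0069 0.0443] F [ 1.5 -5.8 -1.1] M [-0.92 -0.06 -0.02] w 0.0095 g 50.0
open t 12.5 p [0.6191 0.0079 0.044 ] F [-0.7 -0.  -0.7] M [-0.08  0.03 -0.  ] w 0.0298 g 0.0
 t 13.86 p [ 0.4997 -0.1196  0.1988] F [-0.2 -0.   0.8] M [-0.03  0.07  0.02] w 0.0298 g 0.0
```

View pics/home.png

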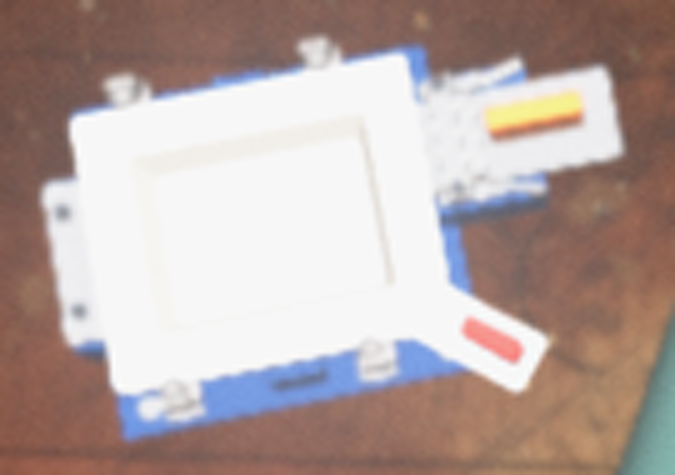

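The keeper is home and centred: fin at (535,115), bar against the bridge at (455,130), and both trays unmoved. Next I locate the tab and grip it.

```bash
cat > tab.py <<'E'
from h import *
def tab_top():
    c=load('top'); im=c['image'].astype(int); r=(im[...,2]-im[...,0]).astype(np.float32)
    m=np.zeros(r.shape,np.uint8); m[265:280,264:282]=(r[265:280,264:282]>55)
    m=(cv2.connectedComponents(m)[1]==cv2.connectedComponents(m)[1][272,273])
    v,u=np.nonzero(m); q=on_z(c,np.c_[u,v],.074)[:,:2].astype(np.float32)
    rc=cv2.minAreaRect(q); d=np.linalg.svd(q-q.mean(0))[2][0]; d*=np.sign(d[1])
    return q.mean(0),rc,np.degrees(np.arctan2(d[1],d[0])),np.median(cloud(c)[m][:,2])
E
python3 - <<'E'
from tab import *
t,rc,a,z=tab_top(); print(t,rc,a,z)
rel=t-FO; print('frame xy',rel@EX,rel@EY, 'to foot dir', np.degrees(np.arctan2(*(fr(.054,.066)-t)[::-1])))
yaw=np.radians(63.7-90); print(pick([*t,.047],yaw))
E
```

```text
[0.51958627 0.01957161] ((0.5193214416503906, 0.01986311562359333), (0.025023464113473892, 0.008285947144031525), 65.18399810791016) 63.062504 0.0736008072475891
frame xy -0.07400104277281627 -0.08606415823810583 to foot dir 63.410775257667765
(array([2.66857094, 1.65780985, 0.        ]), array([-0.01025722,  0.17588998,  2.10140258,  0.        ,  0.8643001 ,
        0.44876437]))
```

```bash
cat >> tab.py <<'E'
T=np.array([.5196,.0197]); D=fr(.054,.066)-T; D/=np.linalg.norm(D)
FOOT=np.array([*fr(.054,.066),.032]); AX=np.cross([0,0,1],[*D,0]); YAW=np.arctan2(D[1],D[0])-np.pi/2
P0=np.array([*T,.0475])
def arc(th,o): # tool pose with the tray tilted by th about the foot
    r=R.from_rotvec(AX*th); return FOOT+r.apply(P0-FOOT),(r*R.from_rotvec(o)).as_rotvec()
E
python3 - <<'E'
from tab import *
o,q=pick([*T,.12],YAW)
manip.set_gripper(.036); manip.move_pose([*T,.12],o); st('over')
manip.move_linear(P0,rate=.1); st('down')
manip.set_gripper(0,force=60); s=st('grip')
np.save('o.npy',o)
if s['gripper_width']>.007:
  for th in np.arange(.03,.2,.03):
    p,r=arc(th,o); manip.move_linear(p,rate=.04,rot=r); s=st(round(th,3))
    print('  rise',s['tool_pos'][2]-P0[2])
E
```

```text
over t 15.13 p [0.52   0.0196 0.1203] F [-0.3 -0.5 -0.3] M [-0.05  0.14 -0.03] w 0.0359 g 0.0
down t 16.01 p [0.5202 0.0196 0.048 ] F [-0.2 -0.1  0.4] M [-0.03  0.04 -0.02] w 0.0359 g 0.0
grip t 16.52 p [0.5199 0.0197 0.0479] F [-0.4  0.5  1.7] M [-0.1   0.17  0.06] w 0.0095 g 60.0
0.03 t 16.82 p [0.5198 0.0204 0.0533] F [ 0.6 -0.1 -0.4] M [-0.03  0.   -0.06] w 0.0093 g 60.0
  rise 0.005798643979715731
0.06 t 17.12 p [0.5197 0.0207 0.0589] F [-0.7 -1.6 -2.4] M [-0.2   0.16 -0.1 ] w 0.0094 g 60.0
  rise 0.011447028875592513
0.09 t 17.43 p [0.5206 0.0219 0.0654] F [-0.9 -0.5  1.5] M [0.17 0.47 0.09] w 0.0096 g 60.0
  rise 0.017874177121520715
0.12 t 17.73 p [0.5209 0.0226 0.0711] F [-0.5 -1.1  0.8] M [-0.08  0.33  0.12] w 0.0094 g 60.0
  rise 0.023594674386747325
0.15 t 18.02 p [0.5218 0.0239 0.077 ] F [-1.3 -0.5  0.7] M [-0.01  0.24  0.06] w 0.0096 g 60.0
  rise 0.02951650653543035
0.18 t 18.32 p [0.5225 0.0252 0.0828] F [-1.1 -0.2  0.3] M [0.06 0.21 0.04] w 0.0098 g 60.0
  rise 0.03530130183008427
```

```bash
python3 - <<'E'
from tab import *
o=np.load('o.npy')
p,r=arc(.2,o); manip.move_linear(p,rate=.04,rot=r); manip.dwell(.3); st('.2')
c=cap('scene'); cv2.imwrite('pics/peel.png',cv2.resize(c['image'][160:280,230:370],None,fx=5,fy=5,interpolation=cv2.INTER_CUBIC))
P=cloud(c); m=c['image'].min(2)>150
q=P[m]; q=q[(np.linalg.norm(q[:,:2]-FO,axis=1)<.13)&(q[:,2]>.03)]
rel=q[:,:2]-T; s=rel@D
for a in np.arange(0,.22,.02): k=(s>a)&(s<a+.02); print(round(a,2),k.sum(),np.percentile(q[k][:,2],[50,95]).round(4) if k.sum()>3 else '')
E
```

```text
.2 t 18.88 p [0.5227 0.0259 0.0866] F [-2.1 -1.3  0.8] M [0.   0.26 0.1 ] w 0.0094 g 60.0
0.0 368 [0.2764 0.4647]
0.02 232 [0.1636 0.4662]
0.04 234 [0.0445 0.4603]
0.06 175 [0.0455 0.0741]
0.08 173 [0.0463 0.0699]
0.1 221 [0.0439 0.0651]
0.12 126 [0.0452 0.0611]
0.14 114 [0.0393 0.0556]
0.16 64 [0.0508 0.0556]
0.18 14 [0.0407 0.0485]
0.2 0
```

View pics/peel.png

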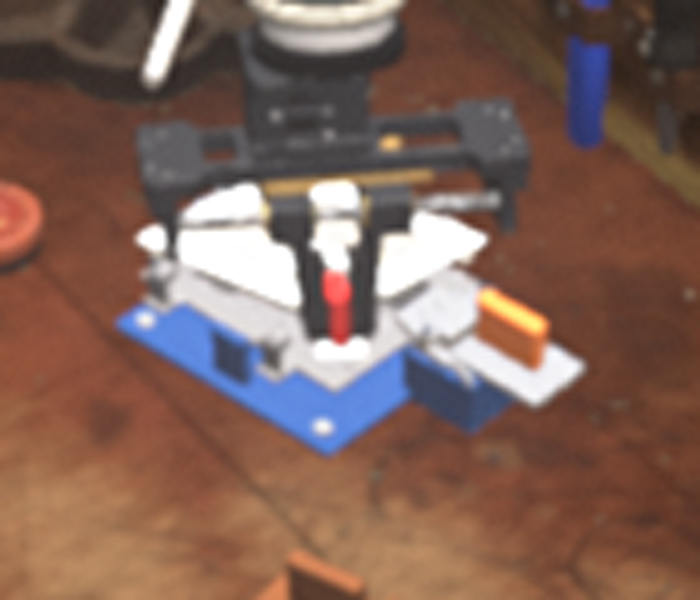

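The peel went as planned: the tab corner (340,310) is up about 39 mm, the grey tray and keeper are in place, and the far rim is still at about 46 mm. Next I free the last buttons and lift.

```bash
python3 - <<'E'
from tab import *
o=np.load('o.npy')
for th in(.24,.28): p,r=arc(th,o); manip.move_linear(p,rate=.05,rot=r); st(th)
for dz in(.01,.03,.06,.10): manip.move_linear(p+[0,0,dz],rate=.08); st(dz)
f=np.array([*T,P0[2]+.14]); manip.move_linear(f,rate=.06,rot=o); manip.dwell(.3); st('level')
c=cap('scene'); cv2.imwrite('pics/up.png',cv2.resize(c['image'][120:280,210:410],None,fx=4,fy=3.75,interpolation=cv2.INTER_CUBIC))
m=(c['image'].min(2)>150); q=cloud(c)[m]; q=q[(np.linalg.norm(q[:,:2]-FO,axis=1)<.13)&(q[:,2]>.12)&(q[:,2]<.26)]
s=(q[:,:2]-T)@D; w=(q[:,:2]-T)@np.array([-D[1],D[0]])
for a in np.arange(.02,.22,.02): k=(s>a)&(s<a+.02); print(round(a,2),k.sum(),np.percentile(q[k][:,2],[50,95]).round(4) if k.sum()>3 else '')
E
```

```text
0.24 t 19.23 p [0.5236 0.0279 0.0943] F [-2.5 -4.2  1.9] M [-0.3   0.4   0.05] w 0.0096 g 60.0
0.28 t 19.54 p [0.5247 0.0302 0.1017] F [-3.9 -3.9  1.6] M [-0.32  0.45  0.06] w 0.0094 g 60.0
0.01 t 19.82 p [0.5263 0.031  0.1127] F [ 0.3 -0.3  1.4] M [0.1  0.05 0.01] w 0.0095 g 60.0
0.03 t 20.22 p [0.5258 0.0306 0.1328] F [ 0.3  0.3 -0.9] M [-0.02  0.02 -0.02] w 0.0097 g 60.0
0.06 t 20.74 p [0.5254 0.0305 0.1624] F [ 0.1 -0.1 -0.3] M [ 0.06  0.06 -0.02] w 0.0095 g 60.0
0.1 t 21.39 p [0.5251 0.0305 0.2021] F [-0.7 -0.2 -0.8] M [ 0.02  0.09 -0.02] w 0.0093 g 60.0
level t 22.15 p [0.5201 0.0206 0.1875] F [ 0.8 -0.5 -1.2] M [-0.07  0.14  0.03] w 0.0093 g 60.0
0.02 0 
0.04 25 [0.1851 0.1879]
0.06 71 [0.1847 0.1878]
0.08 48 [0.1831 0.1868]
0.1 82 [0.1832 0.1877]
0.12 31 [0.1659 0.1848]
0.14 70 [0.1641 0.186 ]
0.16 17 [0.1838 0.1868]
0.18 0 
0.2 0
```

View pics/up.png

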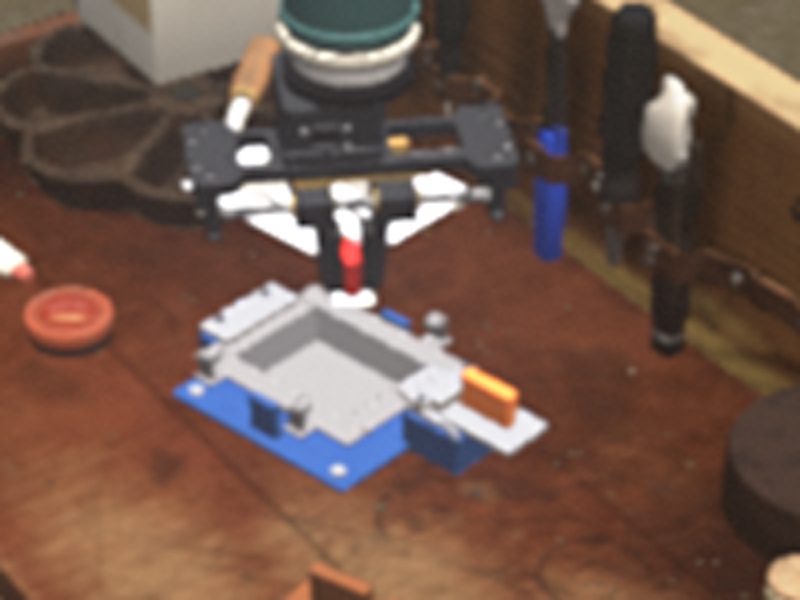

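The white tray is held level: its rim is at about 185 mm, constant along the diagonal. The grey tray (330,370) and keeper (470,410) are in place.

```bash
python3 -c "
from h import *
manip.dwell(.5); print(order.close_job()); st()"
```

```text
the job is handed in; nothing more can be done
None
the job is handed in; nothing more can be done
```

The keeper is home in the slot, the top tray was peeled off by its tab and is held level about 14 cm above where it lay, with the lower tray still down; the job is handed in, but it returned no verdict.

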